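# Clear the slab roller's bed, set its left adjuster down three clicks and hold it

## Task

Make the slab roller ready for the next slab: first put the two tools left on its bed, the loop tool and the wooden rib, into the open top drawer of the tool cabinet. Then take the T-handle of the roller's left-hand adjuster (the end without the crank), turn it clockwise seen from above, counting the clicks, and stop in the third click without running on to the fourth. Finish while holding it: keep your grip on the handle in that click so that your workmate can set the other end, and leave everything else on the bench where it stands.

Things in the scene. Friction and masses are not known exactly. Their poses are not given: they have to be found in the camera images.
- slab_roller: Bench slab roller, fixed, blue cheeks, plywood bed. Origin on the table under the roller's middle; x along the bed, away from the robot; y to its left end; z up. In mm: bed top 80 up, x -270 to 430, y -200 to 200; roller top 162 up at x 0; cheeks at y 225 and -225, 100 along x, 30 thick, 190 high; tie bar at x 36, 183 up. The right adjuster, by the crank (243 up), is locked: not yours
- adjuster_handle: T-handle of the left-hand adjuster: black bar 64 mm long (its x), 16 mm thick (its y), 24 mm high, red cap on its -x end. Origin at the bar's centre, on the vertical turning axis, 236 mm above the table. Grip it from above across its 16 mm. At the start its x lies along the machine's x; as the adjuster turns, the bar turns with it
- dial_top (a point): on the adjuster's axis, 198 mm above the table: top of its aluminium disc (60 mm in diameter, 15 notches). From here a stem 16 mm in diameter rises 26 mm to the bar's underside, free all round. A spring plunger's holder on the cheek, 37 to 49 mm from the axis on the machine's -x side, rises 10 mm above this point
- adjuster (a joint): turn of the left-hand adjuster in rad, clockwise from above positive; 0 at the start, where it sits in a click. 15 clicks a turn, 24 degrees (0.4189 rad) apart: the third is at 1.257. The detent resists, then pulls into the next click, with up to 0.2 N m; friction about 0.02 N m. It turns a full turn either way; a click moves the roller's end 0.5 mm
- loop_tool: clay trimming tool, loose, about 60 g, lying on the bed in front of the roller (robot's side). Dark wooden handle 110 mm long along its x, 16 x 16 mm with rounded edges, a steel wire loop 24 or 14 mm wide at each end, 170 mm long in all. Origin at the centre of its underside
- loop_tool_mid (a point): centre of the loop tool, in the middle of the handle's 16 mm height; x along the tool
- rib: red-brown oval wooden rib (potter's scraper), loose, about 45 g, 110 mm long (its x), 50 mm wide (its y), 9 mm thick, with a black thumb hole near one end, lying flat on the bed in front of the roller. Origin at the centre of its underside
- rib_mid (a point): centre of the rib, half-way up its 9 mm; x along its length. Its straight sides, 60 mm long, can be gripped across the 50 mm
- drawer_floor (a point): on the inner floor of the open top drawer, midway across, 75 mm behind the inner face of its front; x into the cabinet, y to the left, z up; 110 mm above the table. Inside 258 mm wide (y -129 to 129). Side walls rise 68 mm above this floor, the front 77 mm. Open from above from x -75 mm to between 69 and 99 mm, where the cabinet begins, its top 90 mm above this floor; slides with 1 N
- tools_drawer0_handle (a point): middle of the open drawer's steel bar handle, 35 mm outside the 15 mm drawer front, same axes as drawer_floor. The tool cabinet is fixed: grey, green drawer fronts, 300 mm deep, 300 mm wide, 200 mm high, its lower drawer shut. A bowl and a jar up to 90 mm high stand on its top, 110 mm or more behind the front: leave them alone
- oxide_jar: small jar with a yellow lid, 60 mm in diameter, 75 mm high, on the table between the bed and the open drawer; origin under its centre; leave it alone, as well as the bucket, banding wheel, tiles and mallet at the table's sides
There are look-alikes about, which are no part of the job. Leave any turquoise look-alike of the rib alone.

How it is judged:
By the outcome, as a careful person would: the job done as asked, in the order asked, and still so for the second after the job is handed in, while the arm keeps its last pose, push and grip.
It also fails if it takes over 72 s, if anything falls off the work surface, if the arm or the gripper's body presses on something with over 40 N, if the wrist force passes 120 N, or if a joint passes its speed limit or range.

## Robot

A 6-joint arm with a two-finger parallel gripper is mounted at the origin on the work surface. World frame = base frame: x ahead of the robot, y to its left, z up, the work surface at z = 0. Lengths are in m, angles in degrees, forces in N, time in s.
With the tool pointing down it reaches from about 0.3 to 0.75 m from the base axis. Payload 8.5 kg.
Tool frame: the origin (TCP) lies at the very end of the fingers, on their centre line; the grasp point (between the pads) lies 19 mm behind it; z points along the fingers, y is the line along which they close (so a half turn about z gives the same grasp; the last joint's range is limited). The gripper opens to 85 mm and grips with 20 to 120 N. Pads are 22 mm wide; open, the fingers measure 114 mm over their backs; the gripper's body (76 mm by 85 mm) begins 54 mm behind the grasp point. The pads swing forward as they close: fully open they stand 13 mm farther back than shut.
Start: joints at [-75.877, 21.807, 74.336, -0, 83.858, -12.336], TCP at [0.245, -0.492, 0.231] pointing down, gripper open.
Joint ranges: [-178.18, 178.18], [-50.72, 133.34], [12.68, 142.11], [-81.47, 261.47], [9.98, 163.14], [-165.26, 165.26]. Speed limits (degrees/s): [136.94, 136.94, 180, 180, 180, 180].

## Interface

Orientations are given as a 3x3 rotation matrix whose columns are the frame's x, y, z axes.
In Python, from rig import env, imaging gives the robot as it stands. The module is installed in compiled form; this text tells all that it offers.
- The arm moves only by the tool arm_command, never from a script. Its arguments are lists of equal length, an entry for each row: "turn": the turn, a rotation vector about the tool's x, y, z in units of 5 degrees (1.0 is 5 degrees), a list of three; "xyz": the shift along the tool's x, y, z in units of 50 mm (1.0 is 50 mm), a list of three; "claw": the finger opening in mm, from 0 to 85.4. A call has 1 to 12 rows; each row shifts and turns the commanded pose from where the row before left it, along the tool's axes as they then stand; what a row does not reach is not made up. A row lasts 1/10 s, in which the tool goes at most 50 mm and 8.59 degrees, less where a joint would pass 70% of its speed; a pose out of reach is approached as far as the arm can. A call is refused whole if a number of a shift passes 1 or a number of a turn 1, either way. A call with a gripper value outside its range is refused whole. The fingers move at their own pace and stop on an object; "squeeze" is the grip in N (left out, the last holds). Time passes only in rows, so rows that do not move let the fingers close. It gives the time, the measured TCP pose, the force, the opening and the grip force at its end, in the units of the state.
- env.observe(): the state, without advancing time (a new reading comes with each control period).
- imaging.get_image(name): name is "side" or "top"; returns (picture, depth): 420x560x3 uint8, blue, green, red; 420x560 float32, m along the optical axis (not along the pixel's ray), 0 where there is no reading.
- imaging.camera_info(name): a dict with "camera_matrix" (3x3 intrinsics, pixels), "rvec" (rotation vector, rad) and "tvec" (3), from world to camera coordinates, as OpenCV has them. Camera axes: x right, y down, z forward; pixel columns grow to the right and rows downward; lengths in m; the calibration is good to about 2 mm. A picture is of the moment at which its call begins. camera_info takes no time and is no camera call.
- env.close_job(): hands the job in; it is judged then, once.
The state is a dict: "time_s": time; "q": joint angles; "qvel": joint speeds; "joint_efforts": joint torques, N m; "position": TCP position; "tool_rot": TCP orientation; "ft_force": force on the tool from outside, world axes, zero at the start; "wrist_torque": the same for the moment, N m; "grip_width": finger opening in m; "gripper_force": force on a finger pad.
Only numpy, scipy, OpenCV 4.12 (cv2) and the standard library are available. Lean on these libraries where they do the work, as an engineer would, in place of code of your own. Each camera call takes 0.05 s, during which the arm holds its last target. There are 200 camera calls.

## Working session

There is one attempt and no reset: what is moved stays moved. The work goes in short steps, Python scripts to look and compute and a tool call to move; the robot and the scene stay as the last step left them, time stands still between calls to the robot, and variables do not carry over. Pictures are saved under pics/ and viewed, at most 10 in all, crops included, and the job is handed in when it is done.

Besides the shell and the picture viewer there is one more tool, called as name(argument=value, ...) on one line, values as JSON. arm_command: Moves the arm, as the interface text tells. Its arguments: {"type":"object","properties":{"turn":{"type":"array"},"xyz":{"type":"array"},"claw":{"type":"array"},"squeeze":{"type":"number"}},"required":["turn","xyz","claw"]}

```bash
mkdir -p pics; cat > h.py <<'E'
import numpy as np, cv2
from rig import env, imaging
def cam(n):
    c=imaging.camera_info(n); K=np.array(c["camera_matrix"],float); R=cv2.Rodrigues(np.array(c["rvec"],float))[0]; t=np.array(c["tvec"],float).ravel()
    return K,R,t
def plane(n,uv,z):
    K,R,t=cam(n); uv=np.atleast_2d(uv).astype(float)
    d=(np.linalg.inv(K)@np.c_[uv,np.ones(len(uv))].T).T@R; o=-R.T@t
    return o+d*((z-o[2])/d[:,2])[:,None]
def cloud(n,dep):
    K,R,t=cam(n); h,w=dep.shape; u,v=np.meshgrid(np.arange(w),np.arange(h))
    p=np.stack([(u-K[0,2])/K[0,0]*dep,(v-K[1,2])/K[1,1]*dep,dep],-1)
    return (p-t)@R
def proj(n,P):
    K,R,t=cam(n); q=(np.atleast_2d(P)@R.T+t)@K.T; return q[:,:2]/q[:,2:]
def save(n,name):
    im,d=imaging.get_image(n); cv2.imwrite(f"pics/{name}.png",im); np.save(f"pics/{name}.npy",d); return im,d
E
python3 - <<'E'
from h import *
for n in("top","side"):
    save(n,n+"0"); K,R,t=cam(n); print(n,K[0,0],-R.T@t,R[2])
s=env.observe(); print(s["position"],s["tool_rot"],s["grip_width"],s["time_s"])
E
```

```text
top 383.48664672722015 [ 0.35130197 -0.02308362  1.26058646] [ 0.1318404  -0.00368795 -0.9912641 ]
side 442.45677879127976 [0.36406814 0.79000104 0.9902128 ] [ 0.1350726  -0.69366382 -0.70752095]
[ 0.24497287 -0.49215452  0.23077627] [[ 8.95281413e-01  4.45500928e-01 -3.38587357e-04]
 [ 4.45500984e-01 -8.95280572e-01  1.25305993e-03]
 [ 2.55108680e-04 -1.27268227e-03 -9.99999158e-01]] 0.08513691934055163 0.1
```

View pics/top0.png

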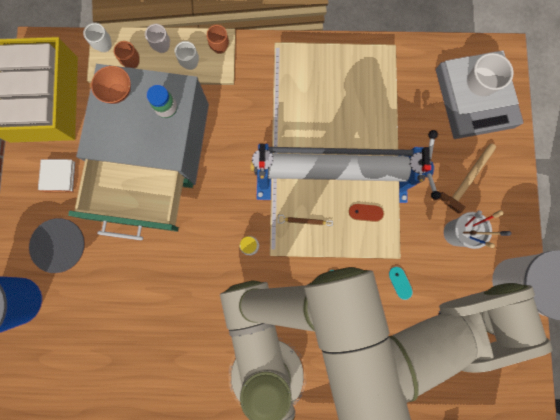

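View pics/side0.png

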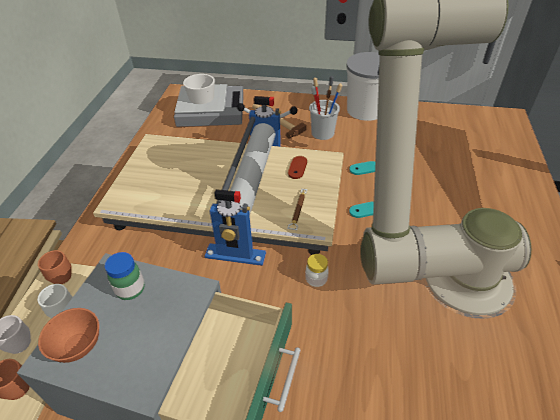

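The top view has the loop tool at (310,221) and the red-brown rib at (366,213) on the bed. The left adjuster is at (262,158), the open drawer at (130,190) and the yellow jar at (249,245). The look-alikes are the turquoise ribs at (400,283) and in the side view at (365,168) and (362,210). The right adjuster at (425,168) sits by the crank. Next I'll measure and make one enlarged crop to confirm.

```bash
python3 - <<'E'
from h import *
im=cv2.imread("pics/top0.png"); d=np.load("pics/top0.npy"); P=cloud("top",d)
hsv=cv2.cvtColor(im,cv2.COLOR_BGR2HSV).astype(int); H,S,V=hsv[...,0],hsv[...,1],hsv[...,2]
def box(m,x0,y0,x1,y1):
    k=np.zeros(m.shape,bool); k[y0:y1,x0:x1]=1; return m&k
def rep(nm,m,z):
    v,u=np.nonzero(m); r=cv2.minAreaRect(plane("top",np.c_[u,v],z)[:,:2].astype(np.float32)*1000)
    w=plane("top",np.c_[u,v],z)[:,:2]; c=w.mean(0); ev,ax=np.linalg.eigh(np.cov((w-c).T)); a=ax[:,1]
    print(nm,len(u),"px",u.mean().round(1),v.mean().round(1),"rect mm",np.round(r[0],1),np.round(r[1],1),round(r[2],1),"mean",c.round(4),"axis deg",round(np.degrees(np.arctan2(a[1],a[0])),1),"z",np.median(P[m][:,2]).round(4))
rib=box(((H<8)|(H>172))&(S>150)&(V>60),340,195,392,228); rep("rib",rib,.089)
loop=box((V<110),283,208,340,232); rep("loop handle",loop,.092)
cap=box(((H<6)|(H>174))&(S>170)&(V>120),245,130,285,200); rep("cap",cap,.248)
bar=box((V<60),250,130,275,180)&(P[...,2]>.225); rep("bar",bar,.248)
hi=box((P[...,2]>.225)&(P[...,2]<.27),240,130,285,200); rep("bar hi",hi,.248)
yel=box((H>22)&(H<34)&(S>150)&(V>120),235,230,265,260); rep("jar",yel,.075)
gr=box((H>60)&(H<95)&(S>90)&(V<140),60,150,195,240); rep("green",gr&(P[...,2]>.17),.187)
st=box((P[...,2]>.11)&(P[...,2]<.18)&(S<60)&(V>150),90,215,150,245); rep("steel",st,.15)
fl=box((P[...,2]>.1)&(P[...,2]<.12),60,150,200,240); rep("floor",fl,.11)
bed=box((P[...,2]>.074)&(P[...,2]<.086),265,30,410,265); rep("bed",bed,.08)
rail=box((P[...,2]>.155)&(P[...,2]<.168),255,140,425,195); rep("roller",rail,.16)
blue=box((H>100)&(H<125)&(S>140)&(P[...,2]>.17),245,130,285,210); rep("cheek",blue,.19)
cr=lambda x0,y0,x1,y1:cv2.resize(im[y0:y1,x0:x1],None,fx=5,fy=5,interpolation=cv2.INTER_CUBIC)
a=cr(270,190,400,240); b=cr(240,135,370,195); cv2.imwrite("pics/c1.png",np.vstack([a,b]))
E
```

```text
rib 418 px 366.0 212.0 rect mm [ 508.5 -301.4] [100.   44.8] 84.3 mean [ 0.5085 -0.3015] axis deg 85.9 z 0.0899
loop handle 104 px 299.1 219.8 rect mm [ 479.3 -111. ] [101.6  14.5] 85.2 mean [ 0.4814 -0.0949] axis deg 88.4 z 0.0967
cap 23 px 261.4 163.6 rect mm [616.1  17.1] [13.9  8.1] 1.0 mean [0.6158 0.0173] axis deg -173.1 z 0.2482
bar 75 px 261.9 151.3 rect mm [649.7  16.3] [42.1 10.9] 0.9 mean [0.6503 0.0167] axis deg 179.6 z 0.2483
bar hi 149 px 262.0 155.3 rect mm [639.9  16.2] [67.1 16.3] 0.9 mean [0.6389 0.0162] axis deg 177.6 z 0.2477
jar 205 px 247.7 244.6 rect mm [404.8  62.7] [46.1 46.3] 0.7 mean [0.4045 0.062 ] axis deg -163.5 z 0.0755
green 440 px 121.0 220.2 rect mm [463.3 411.7] [296.3  12.7] 82.9 mean [0.4635 0.4114] axis deg 82.9 z 0.1876
steel 188 px 120.2 233.5 rect mm [438.  424.4] [129.6  39.9] 82.6 mean [0.4286 0.4262] axis deg 82.9 z 0.1666
floor 4215 px 133.4 190.9 rect mm [583.  392.2] [290.2 255.1] 83.0 mean [0.562  0.4106] axis deg 85.7 z 0.1104
bed 21744 px 334.8 147.2 rect mm [ 719.7 -215.4] [451.8 699.3] 89.5 mean [ 0.7212 -0.2083] axis deg 179.2 z 0.0806
roller 2048 px 341.4 165.0 rect mm [ 629.9 -209.3] [471.9  81. ] 89.3 mean [ 0.6378 -0.2146] axis deg 89.5 z 0.1603
cheek 38 px 263.7 163.2 rect mm [638.9  16.6] [100.1  25.7] 0.9 mean [0.6323 0.0132] axis deg 178.5 z 0.1901
```

View pics/c1.png

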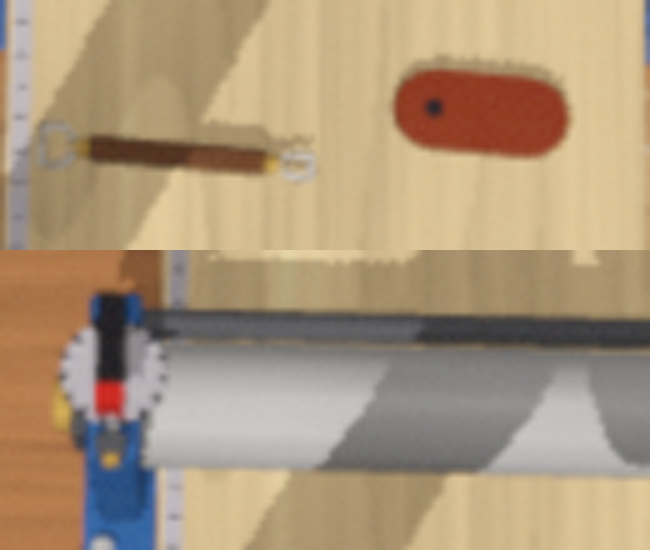

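The crop confirms both tools. The loop tool has its dark handle and wire loops, from px (286,220) to (325,222). The rib is red-brown with a black thumb hole, at px (366,212). The left adjuster's black bar has its red cap toward the robot, at px (262,155), and there is no crank at that end.

```bash
cat >> h.py <<'E'
def plan(x,y,z,yaw):
    s=env.observe(); R=np.array(s["tool_rot"]); p=np.array(s["position"])
    y0=np.degrees(np.arctan2(R[1,0],R[0,0])); dy=(y0-yaw+180)%360-180
    r=np.radians(yaw); F=np.array([[np.cos(r),np.sin(r),0],[np.sin(r),-np.cos(r),0],[0,0,-1]])
    print("t",round(s["time_s"],2),"pos",p.round(4),"yaw",round(y0,2),"tilt",R[:2,2].round(4),"f",np.round(s["ft_force"],1),"w",round(s["grip_width"],4),"gf",round(float(np.max(s["gripper_force"])),1))
    print("turn z units",round(dy/5,2),"shift units (after turn)",(F.T@(np.array([x,y,z])-p)/.05).round(2))
E
python3 - <<'E'
from h import *
e=plane("top",[[286.2,220],[324.8,222]],.094); print(e.round(4),np.linalg.norm(e[1]-e[0]),np.degrees(np.arctan2(*(e[0]-e[1])[1::-1])))
im=cv2.imread("pics/side0.png"); hsv=cv2.cvtColor(im,cv2.COLOR_BGR2HSV).astype(int); H,S,V=np.moveaxis(hsv,2,0)
m=((H<8)|(H>172))&(S>150)&(V>60); k=np.zeros_like(m); k[150:185,280:315]=1; v,u=np.nonzero(m&k)
w=plane("side",np.c_[u,v],.087)[:,:2]*1000; print("rib side",cv2.minAreaRect(w.astype(np.float32)))
k[:]=0; k[188:230,285:312]=1; v,u=np.nonzero((V<110)&(S>90)&k); w=plane("side",np.c_[u,v],.09)[:,:2]*1000; print("loop side",cv2.minAreaRect(w.astype(np.float32)))
c=e.mean(0); plan(c[0],c[1],.2,85)
E
```

```text
[[ 0.48   -0.0554  0.094 ]
 [ 0.4753 -0.1735  0.094 ]] 0.11825338777171727 87.7223189639942
rib side ((507.87347412109375, -293.4294128417969), (108.87798309326172, 47.81671142578125), 86.71568298339844)
loop side ((479.7379455566406, -105.30903625488281), (124.54033660888672, 15.76109504699707), 85.8602523803711)
t 0.1 pos [ 0.245  -0.4922  0.2308] yaw 26.46 tilt [-0.0003  0.0013] f [-0.3  0.5 -0.7] w 0.0851 gf 0.0
turn z units -11.71 shift units (after turn) [7.93 3.98 0.62]
```

arm_command(turn=[[0,0,-1],[0,0,-1],[0,0,-1],[0,0,-1],[0,0,-1],[0,0,-1],[0,0,-1],[0,0,-1],[0,0,-1],[0,0,-1],[0,0,-1],[0,0,-1]], xyz=[[0,0,0],[0,0,0],[0,0,0],[0,0,0],[0,0,0],[0,0,0],[0,0,0],[0,0,0],[0,0,0],[0,0,0],[0,0,0],[0,0,0]], claw=[60,50,50,50,50,50,50,50,50,50,50,50], squeeze=40)

```text
time_s: 1.3
position: [0.245, -0.4922, 0.2309]
tool_rot: [[0.058, 0.998, -0.0], [0.998, -0.058, 0.001], [0.001, -0.0, -1.0]]
ft_force: [0.8, 0.2, -1.1]
grip_width: 0.05
gripper_force: 0.0
```

```bash
python3 -c "
from h import *
plan(.4785,-.108,.15,86.5)"
```

```text
t 1.3 pos [ 0.245  -0.4922  0.2309] yaw 86.67 tilt [-0.0002  0.0009] f [ 0.8  0.2 -1.1] w 0.05 gf 0.0
turn z units 0.03 shift units (after turn) [7.95 4.19 1.62]
```

arm_command(turn=[[0,0,0],[0,0,0],[0,0,0],[0,0,0],[0,0,0],[0,0,0],[0,0,0],[0,0,0],[0,0,0],[0,0,0],[0,0,0],[0,0,0]], xyz=[[0.4,0.2,0],[0.75,0.4,0],[0.75,0.4,0],[0.75,0.4,0],[0.75,0.4,0.1],[0.75,0.4,0.2],[0.75,0.4,0.3],[0.75,0.4,0.3],[0.75,0.4,0.3],[0.75,0.4,0.3],[0.5,0.29,0.12],[0.3,0.1,0]], claw=[50,50,50,50,50,50,50,50,50,50,50,50])

```text
time_s: 2.5
position: [0.4792, -0.1063, 0.1491]
tool_rot: [[0.06, 0.998, -0.002], [0.998, -0.06, 0.001], [0.001, -0.002, -1.0]]
ft_force: [-0.8, -0.6, 0.3]
grip_width: 0.0501
gripper_force: 0.0
```

```bash
python3 - <<'E'
from h import *
plan(.4785,-.110,.085,86.5)
im,d=save("side","s1"); cv2.imwrite("pics/s1c.png",cv2.resize(im[130:290,180:400],None,fx=3,fy=3,interpolation=cv2.INTER_CUBIC))
E
```

```text
t 2.5 pos [ 0.4792 -0.1063  0.1491] yaw 86.59 tilt [-0.002   0.0013] f [-0.8 -0.6  0.3] w 0.0501 gf 0.0
turn z units 0.02 shift units (after turn) [-0.07 -0.01  1.28]
```

View pics/s1c.png

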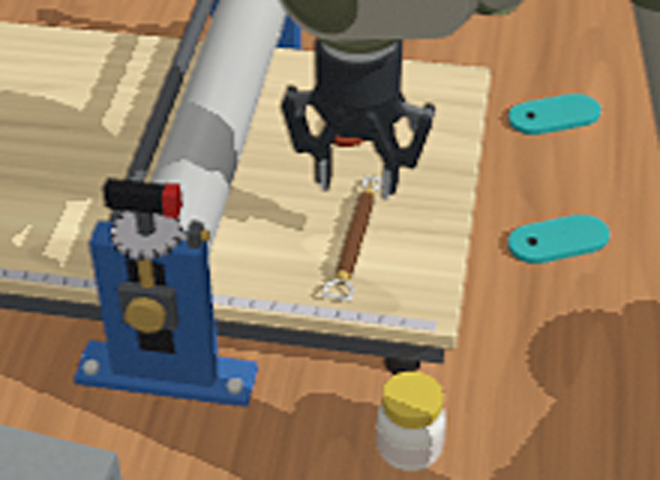

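arm_command(turn=[[0,0,0],[0,0,0],[0,0,0],[0,0,0],[0,0,0],[0,0,0],[0,0,0],[0,0,0],[0,0,0],[0,0,0]], xyz=[[-0.06,0,0.2],[0,0,0.3],[0,0,0.3],[0,0,0.3],[0,0,0.2],[0,0,0],[0,0,0],[0,0,0],[0,0,0],[0,0,0]], claw=[50,50,50,50,50,50,10,10,10,10])

```text
time_s: 3.55
position: [0.4789, -0.1119, 0.0861]
tool_rot: [[0.062, 0.998, 0.002], [0.998, -0.062, -0.001], [-0.001, 0.002, -1.0]]
ft_force: [-0.4, -2.3, 4.7]
grip_width: 0.0147
gripper_force: 40.2
```

arm_command(turn=[[0,0,0],[0,0,0],[0,0,0],[0,0,0],[0,0,0],[0,0,0],[0,0,0.35],[0,0,0.35],[0,0,0]], xyz=[[0,0,-0.2],[0,0,-0.5],[0,0,-0.6],[0,0,-0.6],[0,0,-0.6],[0,0,-0.6],[0,0,-0.4],[0,0,-0.1],[0,0,0]], claw=[10,10,10,10,10,10,10,10,10])

```text
time_s: 4.45
position: [0.4785, -0.1114, 0.2666]
tool_rot: [[0.123, 0.992, 0.002], [0.992, -0.123, -0.001], [-0.001, 0.002, -1.0]]
ft_force: [0.3, 0.1, -0.8]
grip_width: 0.0146
gripper_force: 39.5
```

```bash
python3 -c "
from h import *
plan(.5194,.4369,.27,83)"
```

```text
t 4.45 pos [ 0.4785 -0.1114  0.2666] yaw 82.95 tilt [ 0.0018 -0.0008] f [ 0.3  0.1 -0.8] w 0.0146 gf 39.5
turn z units -0.01 shift units (after turn) [10.98 -0.53 -0.07]
```

arm_command(turn=[[0,0,0],[0,0,0],[0,0,0],[0,0,0],[0,0,0],[0,0,0],[0,0,0],[0,0,0],[0,0,0],[0,0,0],[0,0,0],[0,0,0]], xyz=[[0.5,0,0],[0.9,-0.05,0],[1,-0.05,0],[1,-0.05,0],[1,-0.05,0],[1,-0.05,0],[1,-0.05,0],[1,-0.05,0],[1,-0.05,0],[1,-0.05,0],[0.9,-0.05,0],[0.6,-0.03,0]], claw=[10,10,10,10,10,10,10,10,10,10,10,10])

```text
time_s: 5.65
position: [0.518, 0.4349, 0.2641]
tool_rot: [[0.12, 0.993, -0.002], [0.993, -0.12, -0.001], [-0.001, -0.002, -1.0]]
ft_force: [0.0, -0.5, -0.2]
grip_width: 0.0149
gripper_force: 39.5
```

```bash
python3 - <<'E'
from h import *
plan(.5194,.4369,.122,83)
save("side","s2")
E
```

```text
t 5.65 pos [0.518  0.4349 0.2641] yaw 83.14 tilt [-0.002  -0.0006] f [ 0.  -0.5 -0.2] w 0.0149 gf 39.5
turn z units 0.03 shift units (after turn) [0.04 0.02 2.84]
```

View pics/s2.png

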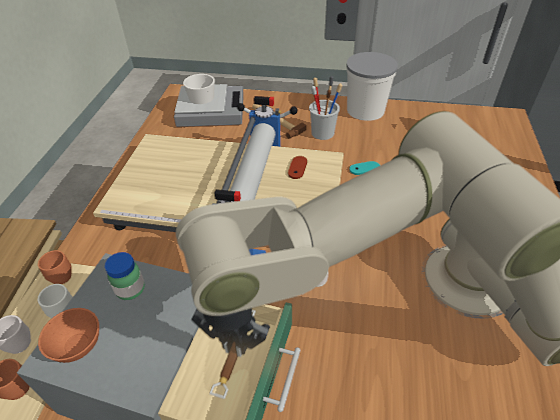

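The side view shows the tool held and hanging over the drawer's left half, with its loop end at (218,390), inside the side walls. Lower it and release.

arm_command(turn=[[0,0,0],[0,0,0],[0,0,0],[0,0,0],[0,0,0],[0,0,0],[0,0,0],[0,0,0],[0,0,0],[0,0,0],[0,0,0],[0,0,0]], xyz=[[0,0,0.2],[0,0,0.4],[0,0,0.5],[0,0,0.5],[0,0,0.5],[0,0,0.4],[0,0,0.2],[0,0,0.1],[0,0,0],[0,0,0],[0,0,0],[0,0,-0.3]], claw=[10,10,10,10,10,10,10,10,10,32,32,32])

```text
time_s: 6.9
position: [0.5182, 0.4317, 0.1391]
tool_rot: [[0.122, 0.992, -0.003], [0.992, -0.122, -0.002], [-0.002, -0.003, -1.0]]
ft_force: [0.1, -0.5, -1.4]
grip_width: 0.032
gripper_force: 0.0
```

```bash
python3 -c "
from h import *
plan(.508,-.298,.27,86)"
```

```text
t 6.9 pos [0.5182 0.4317 0.1391] yaw 82.97 tilt [-0.0031 -0.0017] f [ 0.1 -0.5 -1.4] w 0.032 gf 0.0
turn z units -0.61 shift units (after turn) [-14.57   0.81  -2.62]
```

arm_command(turn=[[0,0,0],[0,0,0],[0,0,0],[0,0,0],[0,0,-0.3],[0,0,-0.3],[0,0,0],[0,0,0],[0,0,0],[0,0,0],[0,0,0],[0,0,0]], xyz=[[0,0,-0.3],[0,0,-0.6],[0,0,-0.7],[0,0,-0.6],[0,0,-0.3],[0,0,-0.1],[-0.5,0,0],[-1,0.1,0],[-1,0.1,0],[-1,0.1,0],[-1,0.1,0],[-1,0.1,0]], claw=[32,32,32,32,32,40,50,65,70,70,70,70])

```text
time_s: 8.1
position: [0.5238, 0.1554, 0.2697]
tool_rot: [[0.07, 0.998, -0.001], [0.998, -0.07, -0.0], [-0.0, -0.001, -1.0]]
ft_force: [0.6, -0.3, -0.9]
grip_width: 0.07
gripper_force: 0.0
```

arm_command(turn=[[0,0,0],[0,0,0],[0,0,0],[0,0,0],[0,0,0],[0,0,0],[0,0,0],[0,0,0],[0,0,0],[0,0,0],[0,0,0],[0,0,0]], xyz=[[-1,0.1,0],[-1,0.1,0],[-1,0.1,0],[-1,0,0],[-1,0,0],[-1,0,0],[-1,0,0],[-1,0,0],[-0.7,0,0.2],[-0.4,0,0.6],[0,0,0.7],[0,0,0.5]], claw=[70,70,70,70,70,70,70,70,70,70,70,70])

```text
time_s: 9.3
position: [0.5063, -0.2969, 0.1673]
tool_rot: [[0.071, 0.997, -0.003], [0.997, -0.071, 0.003], [0.002, -0.003, -1.0]]
ft_force: [0.5, 0.3, 0.3]
grip_width: 0.0701
gripper_force: 0.0
```

```bash
python3 - <<'E'
from h import *
plan(.508,-.298,.0835,86)
im,d=save("side","s3"); a=im[130:230,240:400]; b=im[290:420,140:300]
cv2.imwrite("pics/s3c.png",cv2.resize(np.vstack([a,b]),None,fx=2.5,fy=2.5,interpolation=cv2.INTER_CUBIC))
E
```

```text
t 9.3 pos [ 0.5063 -0.2969  0.1673] yaw 85.92 tilt [-0.0027  0.0026] f [0.5 0.3 0.3] w 0.0701 gf 0.0
turn z units -0.02 shift units (after turn) [-0.02  0.04  1.68]
```

View pics/s3c.png

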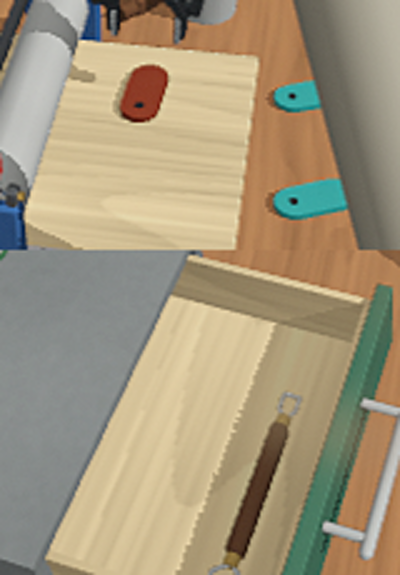

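The crop shows the loop tool lying in the drawer along its front, all inside. The rib lies free on the bed, below the gripper. At 50 mm opening the tips stand about 5 mm back, so I'll command the TCP to 0.078.

arm_command(turn=[[0,0,0],[0,0,0],[0,0,0],[0,0,0],[0,0,0],[0,0,0],[0,0,0],[0,0,0],[0,0,0],[0,0,0],[0,0,0]], xyz=[[0,0.04,0.2],[0,0,0.4],[0,0,0.5],[0,0,0.4],[0,0,0.2],[0,0,0.08],[0,0,0],[0,0,0],[0,0,0],[0,0,0],[0,0,0]], claw=[70,70,70,70,70,70,70,40,40,40,40])

```text
time_s: 10.45
position: [0.5099, -0.2975, 0.0828]
tool_rot: [[0.07, 0.998, 0.002], [0.998, -0.07, -0.002], [-0.001, 0.002, -1.0]]
ft_force: [0.1, 1.8, 5.8]
grip_width: 0.0478
gripper_force: 41.2
```

arm_command(turn=[[0,0,0],[0,0,0],[0,0,0],[0,0,0],[0,0,0],[0,0,0],[0,0,0.3],[0,0,0.3],[0,0,0]], xyz=[[0,0,-0.2],[0,0,-0.5],[0,0,-0.7],[0,0,-0.7],[0,0,-0.7],[0,0,-0.6],[0,0,-0.4],[0,0,-0.1],[0,0,0]], claw=[40,40,40,40,40,40,40,40,40])

```text
time_s: 11.35
position: [0.5093, -0.297, 0.2767]
tool_rot: [[0.123, 0.992, 0.001], [0.992, -0.123, -0.001], [-0.001, 0.001, -1.0]]
ft_force: [0.2, 0.0, -1.0]
grip_width: 0.0483
gripper_force: 41.5
```

```bash
python3 -c "
from h import *
plan(.5554,.3378,.27,83)"
```

```text
t 11.35 pos [ 0.5093 -0.297   0.2767] yaw 82.93 tilt [ 0.0007 -0.0006] f [ 0.2  0.  -1. ] w 0.0483 gf 41.5
turn z units -0.01 shift units (after turn) [12.71 -0.63  0.13]
```

arm_command(turn=[[0,0,0],[0,0,0],[0,0,0],[0,0,0],[0,0,0],[0,0,0],[0,0,0],[0,0,0],[0,0,0],[0,0,0],[0,0,0],[0,0,0]], xyz=[[0.5,0,0],[1,-0.05,0],[1,-0.05,0],[1,-0.05,0],[1,-0.05,0],[1,-0.05,0],[1,-0.05,0],[1,-0.05,0],[1,-0.05,0],[1,-0.05,0],[1,-0.05,0],[1,-0.05,0]], claw=[40,40,40,40,40,40,40,40,40,40,40,40])

```text
time_s: 12.55
position: [0.5519, 0.2783, 0.2747]
tool_rot: [[0.122, 0.993, -0.003], [0.993, -0.122, -0.001], [-0.001, -0.003, -1.0]]
ft_force: [1.3, -1.1, 0.2]
grip_width: 0.0479
gripper_force: 41.5
```

arm_command(turn=[[0,0,0],[0,0,0],[0,0,0],[0,0,0]], xyz=[[0.8,-0.05,0],[0.41,-0.03,0],[0,0,0],[0,0,0]], claw=[40,40,40,40])

```text
time_s: 12.95
position: [0.5557, 0.3365, 0.2748]
tool_rot: [[0.122, 0.993, -0.002], [0.993, -0.122, -0.001], [-0.001, -0.002, -1.0]]
ft_force: [0.2, -1.3, -1.4]
grip_width: 0.0485
gripper_force: 41.5
```

```bash
python3 - <<'E'
from h import *
plan(.5554,.3378,.118,83)
im,d=save("side","s4"); cv2.imwrite("pics/s4c.png",cv2.resize(im[220:420,120:340],None,fx=2.5,fy=2.5,interpolation=cv2.INTER_CUBIC))
E
```

```text
t 12.95 pos [0.5557 0.3365 0.2748] yaw 83.0 tilt [-0.0023 -0.0012] f [ 0.2 -1.3 -1.4] w 0.0485 gf 41.5
turn z units -0.0 shift units (after turn) [ 0.02 -0.01  3.14]
```

View pics/s4c.png

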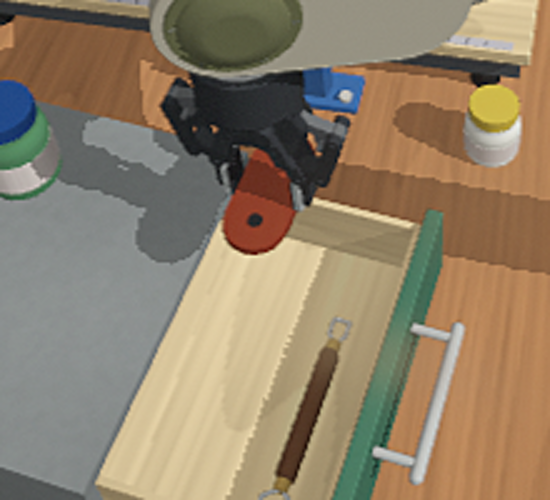

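arm_command(turn=[[0,0,0],[0,0,0],[0,0,0],[0,0,0],[0,0,0],[0,0,0],[0,0,0],[0,0,0],[0,0,0]], xyz=[[0,-0.06,0.2],[0,0,0.5],[0,0,0.6],[0,0,0.6],[0,0,0.5],[0,0,0.35],[0,0,0.2],[0,0,0.13],[0,0,0]], claw=[40,40,40,40,40,40,40,40,40])

```text
time_s: 13.9
position: [0.553, 0.3366, 0.1221]
tool_rot: [[0.123, 0.992, -0.001], [0.992, -0.123, -0.0], [-0.0, -0.0, -1.0]]
ft_force: [0.2, -1.2, -0.9]
grip_width: 0.0483
gripper_force: 41.5
```

arm_command(turn=[[0,0,0],[0,0,0],[0,0,0],[0,0,0],[0,0,0],[0,0,0],[0,0,0],[0,0,0],[0,0,0]], xyz=[[0,0,0],[0,0,0],[0,0,-0.2],[0,0,-0.5],[0,0,-0.7],[0,0,-0.7],[0,0,-0.7],[0,0,-0.6],[0,0,-0.3]], claw=[57,57,57,57,57,57,57,50,50])

```text
time_s: 14.8
position: [0.5534, 0.3372, 0.3126]
tool_rot: [[0.123, 0.992, 0.007], [0.992, -0.123, 0.003], [0.004, 0.007, -1.0]]
ft_force: [0.3, 0.2, 0.0]
grip_width: 0.0499
gripper_force: 0.0
```

```bash
python3 -c "
from h import *
plan(.590,.016,.30,180)"
```

```text
t 14.8 pos [0.5534 0.3372 0.3126] yaw 82.96 tilt [0.0072 0.0027] f [0.3 0.2 0. ] w 0.0499 gf 0.0
turn z units -19.41 shift units (after turn) [-0.73 -6.42  0.25]
```

arm_command(turn=[[0,0,0],[0,0,0],[0,0,0],[0,0,0],[0,0,0],[0,0,0],[0,0,0],[0,0,0],[0,0,-1],[0,0,-1],[0,0,-1],[0,0,-1]], xyz=[[-0.4,0,0],[-0.9,0,0],[-1,0,0],[-1,0,0],[-1,0,0],[-1,0,0],[-0.8,0,0],[-0.3,0,0],[0,0,0],[0,0,0],[0,0,0],[0,0,0]], claw=[50,50,50,50,50,50,50,50,50,50,50,50])

```text
time_s: 16.0
position: [0.514, 0.0201, 0.3086]
tool_rot: [[-0.228, 0.974, 0.002], [0.974, 0.228, -0.0], [-0.001, 0.002, -1.0]]
ft_force: [-0.5, -0.6, -0.1]
grip_width: 0.0503
gripper_force: 0.0
```

arm_command(turn=[[0,0,-1],[0,0,-1],[0,0,-1],[0,0,-1],[0,0,-1],[0,0,-1],[0,0,-1],[0,0,-1],[0,0,-1],[0,0,-1],[0,0,-1],[0,0,-1]], xyz=[[0,0,0],[0,0,0],[0,0,0],[0,0,0],[0,0,0],[0,0,0],[0,0,0],[0,0,0],[0,0,0],[0,0,0],[0,0,0],[0,0,0]], claw=[50,50,50,50,50,50,50,50,50,50,50,50])

```text
time_s: 17.2
position: [0.514, 0.0202, 0.3086]
tool_rot: [[-0.957, 0.289, 0.002], [0.289, 0.957, -0.0], [-0.002, 0.0, -1.0]]
ft_force: [-0.3, -0.4, -0.5]
grip_width: 0.0503
gripper_force: 0.0
```

```bash
python3 - <<'E'
from h import *
ima,_=save("side","s5"); im,d=save("top","t5"); P=cloud("top",d)
def rect(n,m,z):
    v,u=np.nonzero(m); w=plane(n,np.c_[u,v],z)[:,:2]*1000; r=cv2.minAreaRect(w.astype(np.float32)); print(n,len(u),np.round(r[0],1),np.round(r[1],1),round(r[2],1), w.min(0).round(1),w.max(0).round(1))
k=np.zeros(d.shape,bool); k[135:180,245:280]=1
rect("top",k&(P[...,2]>.235)&(P[...,2]<.26),.248)
ds=np.load("pics/s5.npy"); Ps=cloud("side",ds); k[:]=0; k[180:215,200:260]=1; m=k&(Ps[...,2]>.245)&(Ps[...,2]<.252); print(m.sum())
if m.any(): print("side cloud",cv2.minAreaRect((Ps[m][:,:2]*1000).astype(np.float32)))
plan(.640,.0163,.30,180)
a=ima[280:420,140:300]; b=ima[150:290,180:340]
cv2.imwrite("pics/s5c.png",cv2.resize(np.hstack([a,b]),None,fx=2.4,fy=2.4,interpolation=cv2.INTER_CUBIC))
E
```

```text
top 51 [660.9  15.1] [25.3 13.6] 0.9 [648.3   8.1] [673.5  22.1]
119
side cloud ((641.9921875, 21.75075912475586), (63.41896057128906, 20.597248077392578), 0.41972973942756653)
t 17.3 pos [0.514  0.0201 0.3085] yaw 163.04 tilt [ 0.0022 -0.0003] f [0.4 0.2 0.8] w 0.0499 gf 0.0
turn z units -3.39 shift units (after turn) [-2.52 -0.08  0.17]
```

View pics/s5c.png

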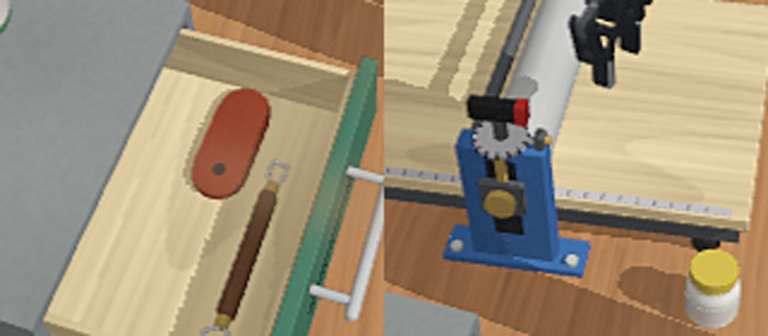

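The left half of the crop shows the rib and loop tool both lying flat inside the drawer. The right half shows the adjuster bar free, with its red cap on the robot's side. The bar measures at (0.641, 0.0165), 0 to 1 degree yaw.

arm_command(turn=[[0,0,-1],[0,0,-1],[0,0,-1],[0,0,-0.5],[0,0,0],[0,0,0],[0,0,0],[0,0,0],[0,0,0],[0,0,0]], xyz=[[0,0,0],[0,0,0],[0,0,0],[0,0,0],[-0.4,-0.06,0],[-0.7,0,0],[-0.8,0,0.1],[-0.5,0,0.2],[-0.14,0,0.1],[0,0,0]], claw=[50,50,50,50,50,50,50,50,50,50])

```text
time_s: 18.3
position: [0.6408, 0.0179, 0.2864]
tool_rot: [[-1.0, -0.007, -0.002], [-0.007, 1.0, 0.0], [0.002, 0.0, -1.0]]
ft_force: [-0.1, -0.0, 1.2]
grip_width: 0.0501
gripper_force: 0.0
```

```bash
python3 - <<'E'
from h import *
plan(.641,.0165,.219,180.6)
E
```

```text
t 18.3 pos [0.6408 0.0179 0.2864] yaw -179.6 tilt [-0.0018  0.0003] f [-0.1 -0.   1.2] w 0.0501 gf 0.0
turn z units -0.04 shift units (after turn) [-0.   -0.03  1.35]
```

arm_command(turn=[[0,0,0],[0,0,0],[0,0,0],[0,0,0],[0,0,0],[0,0,0],[0,0,0],[0,0,0],[0,0,0],[0,0,0],[0,0,0]], xyz=[[0,-0.03,0.2],[0,0,0.4],[0,0,0.4],[0,0,0.25],[0,0,0.1],[0,0,0],[0,0,0],[0,0,0],[0,0,0],[0,0,0],[0,0,0]], claw=[50,50,50,50,50,50,10,10,10,10,10], squeeze=30)

```text
time_s: 19.4
position: [0.6407, 0.0185, 0.2212]
tool_rot: [[-1.0, -0.01, 0.002], [-0.01, 1.0, 0.004], [-0.002, 0.004, -1.0]]
ft_force: [-1.5, 10.7, 4.5]
grip_width: 0.0156
gripper_force: 35.0
```

```bash
python3 - <<'E'
from h import *
plan(.641,.0165,.219,180.6)
print(np.round(env.observe()["wrist_torque"],3))
E
```

```text
t 19.4 pos [0.6407 0.0185 0.2212] yaw -179.43 tilt [0.0016 0.0036] f [-1.5 10.7  4.5] w 0.0156 gf 35.0
turn z units -0.01 shift units (after turn) [-0.01 -0.04  0.04]
[ 1.507  0.235 -0.048]
```

arm_command(turn=[[0,0,0],[0,0,0],[0,0,0],[0,0,0]], xyz=[[0,0.04,0],[0,0,0],[0,0,0],[0,0,0]], claw=[10,10,10,10], squeeze=60)

```text
time_s: 19.8
position: [0.6407, 0.0186, 0.2212]
tool_rot: [[-1.0, -0.008, 0.001], [-0.008, 1.0, 0.0], [-0.001, 0.0, -1.0]]
ft_force: [-2.5, 2.7, 6.2]
grip_width: 0.0153
gripper_force: 61.5
```

```bash
python3 - <<'E'
from h import *
plan(.641,.0165,.219,180.6)
print(np.round(env.observe()["wrist_torque"],3))
E
```

```text
t 19.8 pos [0.6407 0.0186 0.2212] yaw -179.53 tilt [0.0015 0.0005] f [-2.5  2.7  6.2] w 0.0153 gf 61.5
turn z units -0.03 shift units (after turn) [-0.   -0.04  0.04]
[ 0.482  0.537 -0.068]
```

arm_command(turn=[[0,0,0.6],[0,0,0.6],[0,0,0.6],[0,0,0.6],[0,0,0.6],[0,0,0.6],[0,0,0.6],[0,0,0.6],[0,0,0],[0,0,0]], xyz=[[0,0,0],[0,0,0],[0,0,0],[0,0,0],[0,0,0],[0,0,0],[0,0,0],[0,0,0],[0,0,0],[0,0,0]], claw=[10,10,10,10,10,10,10,10,10,10])

```text
time_s: 20.8
position: [0.6409, 0.0194, 0.2212]
tool_rot: [[-0.917, 0.399, 0.002], [0.399, 0.917, 0.002], [-0.001, 0.002, -1.0]]
ft_force: [-1.6, 6.5, 6.5]
grip_width: 0.0152
gripper_force: 61.4
```

```bash
python3 - <<'E'
from h import *
plan(.641,.0188,.2212,156.5)
print(np.round(env.observe()["wrist_torque"],3))
E
```

```text
t 20.8 pos [0.6409 0.0194 0.2212] yaw 156.51 tilt [0.002  0.0018] f [-1.6  6.5  6.5] w 0.0152 gf 61.4
turn z units 0.0 shift units (after turn) [-0.01 -0.01 -0.  ]
[ 1.003  0.265 -0.091]
```

arm_command(turn=[[0,0,0.6],[0,0,0.6],[0,0,0.6],[0,0,0.6],[0,0,0.6],[0,0,0.6],[0,0,0.6],[0,0,0.6],[0,0,0],[0,0,0]], xyz=[[0,0,0],[0,0,0],[0,0,0],[0,0,0],[0,0,0],[0,0,0],[0,0,0],[0,0,0],[0,0,0],[0,0,0]], claw=[10,10,10,10,10,10,10,10,10,10])

```text
time_s: 21.8
position: [0.6414, 0.0201, 0.2212]
tool_rot: [[-0.676, 0.737, 0.003], [0.737, 0.676, 0.003], [-0.0, 0.004, -1.0]]
ft_force: [0.4, 10.3, 5.6]
grip_width: 0.0149
gripper_force: 61.3
```

arm_command(turn=[[0,0,0.6],[0,0,0.6],[0,0,0.6],[0,0,0.6],[0,0,0.6],[0,0,0.6],[0,0,0.6],[0,0,0.6],[0,0,0],[0,0,0],[0,0,0]], xyz=[[0,0,0],[0,0,0],[0,0,0],[0,0,0],[0,0,0],[0,0,0],[0,0,0],[0,0,0],[0,0,0],[0,0,0],[0,0,0]], claw=[10,10,10,10,10,10,10,10,10,10,10])

```text
time_s: 22.9
position: [0.6421, 0.0205, 0.2212]
tool_rot: [[-0.318, 0.948, 0.005], [0.948, 0.318, 0.004], [0.002, 0.006, -1.0]]
ft_force: [6.3, 12.1, 3.8]
grip_width: 0.0151
gripper_force: 61.2
```

```bash
python3 - <<'E'
from h import *
plan(.641,.0188,.2212,108.5)
print(np.round(env.observe()["wrist_torque"],3))
im,d=save("side","s6"); cv2.imwrite("pics/s6c.png",cv2.resize(im[160:270,170:320],None,fx=5,fy=5,interpolation=cv2.INTER_CUBIC))
E
```

```text
t 22.9 pos [0.6421 0.0205 0.2212] yaw 108.57 tilt [0.0053 0.0036] f [ 6.3 12.1  3.8] w 0.0151 gf 61.2
turn z units 0.01 shift units (after turn) [-0.02 -0.03  0.  ]
[ 1.704 -0.681 -0.076]
```

View pics/s6c.png

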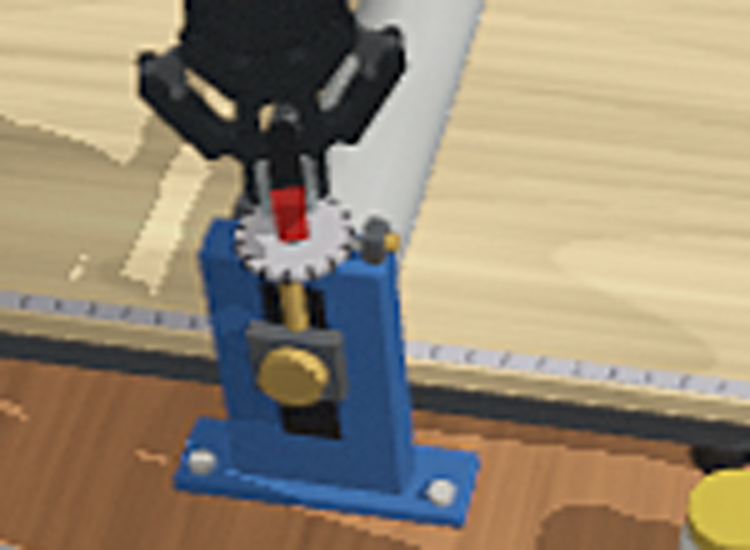

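The crop shows the gripper holding the bar, and the red cap, at (290,212) in the crop, has swung from the robot's side to the left (+y). The tool has turned 72 degrees (yaw 180.5 to 108.6), with almost no remaining torque about the axis, so it sits in the third click. Handing in while holding it.

```bash
python3 -c "
from rig import env
print(env.close_job())"
```

```text
the job is handed in; nothing more can be done
None
```

The job is handed in at about 23 s: the loop tool and the rib are in the open top drawer, and the left adjuster has been turned three clicks clockwise (72°), with the gripper still holding its handle there.

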